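# Lay the ingot mould down against the stop

## Task

The ingot mould stands on end on the casting board after pouring. Push its top so that it tips over away from its thumb screw and lies flat on its back on the board, screw facing up; then push it along the board until its top end sits squarely against the steel stop rail, ready to be unclamped. Only push it, do not pick it up, and leave the small things round the board where they are.

Things in the scene. Friction and masses are not known exactly. Their poses are not given: they have to be found in the camera images.
- mould: Loose dark steel ingot mould, 0.3 to 0.6 kg, standing on end at the start; 40 mm thick (x, -20 to +20), 56 mm wide (y), 104 mm tall (z). Origin: centre of the bottom end. -x is the front with thumb screw and bright clamp band (40 to 56 mm up, 5.5 mm proud in front, 66 mm across y); +x the plain back, which faces the rail within 0.12 rad. Pushed at the front near the top it tips rather than slides.
- mould_top (a point): centre of the top end of the mould (the end with the pouring slot), which has to reach the rail. Tipped over where it stands, it lands 30 to 70 mm short of the rail
- mould_mid (a point): point on the mould's axis at half its length, 52 mm from either end; the mould passes its balance point after leaning about 0.37 rad; lying on its back it is 40 mm high above the board, 57 mm at the screw, and sliding it takes up to about 10 N
- mould_screw (a point): outer face of the brass thumb screw, 22 mm across, on the front of the mould; 48 mm from the bottom end, 37 mm in front of the mould's axis; it points up when the mould lies on its back
- board: Grey stone-like fixed casting board lying on the bench, 260 x 130 mm, 12 mm thick (its top is 12 mm above the bench). Its x runs lengthwise toward the stop rail, y across it, z up. Origin on the bench surface on the board's lengthwise middle line, 145 mm from the free end and 97 mm from the rail's face.
- rail_face (a point): middle of the near face of the steel stop rail across the far end of the board; 97 mm along the board's x from its origin, 21 mm above the bench; the rail is 14 mm thick, as wide as the board and stands 18 mm above the board (30 mm above the bench)
- brass_weight_1: Bystander beside the board: larger brass weight with a knob, 32 mm across, 30 mm high; origin under its centre. To be left where it is.
- brass_weight_2: Bystander beside the board: smaller brass weight with a knob, 25 mm across, 23 mm high; origin under its centre. To be left where it is.
- oil_vial: Bystander beside the board: square glass vial with a grey cap, 30 x 34 mm, 64 mm high; origin under its centre. To be left where it is.
- matchbox: Bystander beside the board: small box lying flat, 36 x 52 mm, 15 mm high; origin under its centre. To be left where it is.
- stone_dish: Bystander beside the board: shallow round dish of cut stones, 52 mm across, 10 mm high; origin under its centre. To be left where it is.
- burnisher: Bystander beside the board: slim hand tool lying flat, 126 mm long, 14 mm thick; origin under its centre. To be left where it is.
There are look-alikes about, which are no part of the job. Several things have the shape of the mould; the one meant has the colours described above.

How it is judged:
By the outcome, as a careful person would: the job done as asked, in the order asked, and still so for the second after the job is handed in, with the robot touching nothing.
It also fails if it takes over 56 s, if anything falls off the work surface, if the arm or the gripper's body presses on something with over 40 N, if the wrist force passes 120 N, or if a joint passes its speed limit or range.

## Robot

A 6-joint arm with a two-finger parallel gripper is mounted at the origin on a cart in front of the work surface, level with it; the furniture and walls round the work are solid. World frame = base frame: x ahead of the robot, y to its left, z up, the work surface at z = 0. Lengths are in m, angles in rad, forces in N, time in s.
With the tool pointing down it reaches from about 0.35 to 0.95 m from the base axis. Payload 17.4 kg.
Tool frame: the origin (TCP) lies midway between the tips of the shut fingers; the grasp point (between the pads) lies 19 mm behind it; z points along the fingers, y is the direction in which the jaws open and shut (so a half turn about z gives the same grasp; the last joint's range is limited). The gripper opens to 93 mm and grips with 3 to 60 N. Pads are 15 mm wide; open, the fingers measure 128 mm over their backs; the gripper's body (75 mm by 188 mm) begins 65 mm behind the grasp point.
Start: joints at [1.064, 0.116, 1.442, -0, 1.584, -0.038], TCP at [0.305, 0.602, 0.219] pointing down, gripper open.
Joint ranges: [-2.83, 2.83], [-0.83, 2.19], [0.07, 2.5], [-1.14, 4.28], [0.01, 3], [-2.97, 2.97]. Speed limits (rad/s): [1.89, 1.89, 2.22, 3.14, 3.14, 3.14].

## Interface

Orientations are given as a unit quaternion [x, y, z, w].
In Python, from bench import bot gives the robot as it stands.
- The arm moves only by the tool step_arm, never from a script. Its argument "plan" is a list that holds one entry, the list of rows, each a list of 7 numbers: the shift along the tool's x, y, z in m, then the turn, a rotation vector about the tool's x, y, z in rad, then the opening, from 0 (shut) to 1 (fully open). In form: [[[dx, dy, dz, wx, wy, wz, gripper], ...]]. A call has 1 to 12 rows; each row is the pose to reach, as a shift and turn from the pose commanded when the call began, along the tool's axes at that moment; what a row does not reach only later rows make up. A row lasts 1/8 s, in which the tool goes at most 62.5 mm and 10.7 degrees, less where a joint would pass 70% of its speed; a pose out of reach is approached as far as the arm can. A call with a gripper value outside its range is refused whole. The fingers move at their own pace and stop on an object; "force" is the grip in N (left out, the last holds). Time passes only in rows, so rows that repeat a pose let the fingers close. It gives the time, the measured TCP pose, the force and the opening at its end, in the units of the state.
- bot.get_state(): the state, without advancing time (a new reading comes with each control period).
- bot.camera(name): name is "scene" or "top" or "wrist"; returns (picture, depth): 480x640x3 uint8, red, green, blue; 480x640 float32, m along the optical axis (not along the pixel's ray), 0 where there is no reading.
- bot.camera_model(name): a dict with "fovy" (degrees; the focal length in pixels is half the picture's height over the tangent of half this angle, whatever the lens; pixels are square), "cx", "cy" (the principal point, pixels), "R" (3x3) and "t" (3): a world point X has camera coordinates R X + t; the wrist camera has in their place "hand_eye" (4x4, takes a point from camera to tool coordinates, whose origin is the TCP and whose axes are the flange's). Camera axes: x right, y down, z forward; pixel columns grow to the right and rows downward; lengths in m; the calibration is good to about 2 mm. The wrist camera is an equidistant fisheye: a pixel r from the principal point sees the ray r / f radians off the axis. A picture is of the moment at which its call begins: read the wrist's pose just before it. camera_model takes no time and is no camera call.
- bot.sign_off(): hands the job in, once; it reports no verdict.
The state is a dict: "t": time; "qpos": joint angles; "joint_vel": joint speeds; "effort": joint torques, N m; "eef_pos": TCP position; "ee_rot": TCP orientation; "force": force on the tool from outside, world axes, zero at the start; "torque": the same for the moment, N m; "gripper_width": finger opening in m.
Only numpy, scipy, OpenCV 4.12 (cv2) and the standard library are available. Lean on these libraries where they do the work, as an engineer would, in place of code of your own. Each camera call takes 0.05 s, during which the arm holds its last target. There are 200 camera calls.

## Working session

There is one attempt and no reset: what is moved stays moved. The work goes in short steps, Python scripts to look and compute and a tool call to move; the robot and the scene stay as the last step left them, time stands still between calls to the robot, and variables do not carry over. Pictures are saved under pics/ and viewed, about 8 in all and at most 12, crops included, and the job is handed in when it is done.

Besides the shell and the picture viewer there is one more tool, called after "Emit:" as a command line: name --argument value ..., lists and objects as JSON in quotes. step_arm: Moves the arm, as the interface text tells. Its arguments: {"type":"object","properties":{"plan":{"type":"array"},"force":{"type":"number"}},"required":["plan"]}

```bash
mkdir -p pics; ls; python3 - <<'E'
from bench import bot
import cv2,numpy as np
np.set_printoptions(precision=4,suppress=True)
for n in("scene","top"):
    p,d=bot.camera(n); cv2.imwrite(f"pics/{n}0.png",p[:,:,::-1]); np.save(f"{n}0.npy",d); m=bot.camera_model(n); print(n,m)
print(bot.get_state())
E
```

```text
pics
scene {'fovy': 44.64924497930315, 'cx': 325.3158448595849, 'cy': 239.04555727669413, 'R': array([[ 0.878 , -0.4787,  0.0056],
       [-0.3667, -0.68  , -0.6349],
       [ 0.3077,  0.5554, -0.7726]]), 't': array([-0.5674,  0.1331,  0.8717])}
top {'fovy': 54.643845955735436, 'cx': 315.7444232094567, 'cy': 250.33551429396533, 'R': array([[-0.0091, -1.    ,  0.0036],
       [-0.996 ,  0.0087, -0.0894],
       [ 0.0894, -0.0044, -0.996 ]]), 't': array([-0.1929,  0.5493,  0.9057])}
{'t': 0.1, 'qpos': array([ 1.0642,  0.1165,  1.4422,  0.    ,  1.584 , -0.0378]), 'joint_vel': array([-0.0014, -0.001 , -0.0018, -0.0002, -0.0016, -0.0008]), 'effort': array([  0.0037, -72.289 , -62.3868,   0.0782,   0.0228,  -0.    ]), 'eef_pos': array([0.3049, 0.602 , 0.218 ]), 'ee_rot': array([ 0.2322,  0.9727, -0.0005, -0.0001]), 'force': array([ 0.8036,  0.0746, -0.0798]), 'torque': array([ 0.049 , -0.0288,  0.013 ]), 'gripper_width': 0.09291488012895363}
```

View pics/scene0.png

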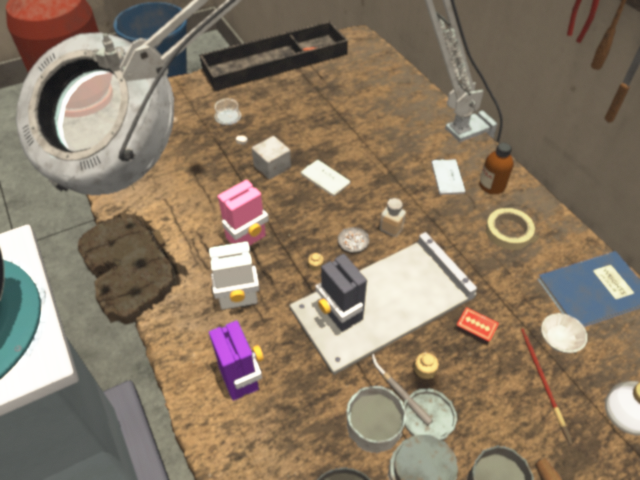

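View pics/top0.png

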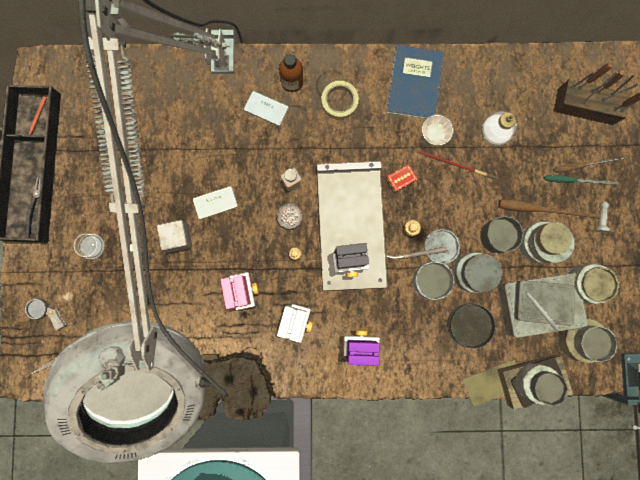

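Candidates for the mould (scene / top pixels):
- Dark grey: (343,290) / (351,257), standing on the board.
- Pink: (242,212) / (237,292).
- White: (234,275) / (293,323).
- Purple: (236,360) / (362,350).

I choose the dark one on the board. The rail is at the top edge of the board, top view (350,167). Next I measure.

```bash
cat > h.py <<'E'
import numpy as np,cv2
from bench import bot
np.set_printoptions(precision=4,suppress=True)
def f(m): return 240/np.tan(np.radians(m["fovy"])/2)
def cloud(n,d):
    m=bot.camera_model(n); v,u=np.mgrid[:480,:640]
    c=np.stack([(u-m["cx"])/f(m)*d,(v-m["cy"])/f(m)*d,d],-1)
    P=(c-m["t"])@m["R"]; P[d==0]=np.nan; return P   # R^T(c-t)
def plane(n,uv,z):
    m=bot.camera_model(n); uv=np.atleast_2d(uv).astype(float)
    r=np.c_[(uv-[m["cx"],m["cy"]])/f(m),np.ones(len(uv))]@m["R"]; o=-m["R"].T@m["t"]
    return o+r*((z-o[2])/r[:,2])[:,None]
E
python3 - <<'E'
from h import *
p=cv2.imread("pics/top0.png"); P=cloud("top",np.load("top0.npy")); S=cloud("scene",np.load("scene0.npy"))
hsv=cv2.cvtColor(p,cv2.COLOR_BGR2HSV)
# board
roi=np.zeros((480,640),bool); roi[155:295,310:392]=1
m=(roi&(hsv[...,1]<60)&(hsv[...,2]>110)).astype(np.uint8)
c=max(cv2.findContours(m,0,2)[0],key=cv2.contourArea); r=cv2.minAreaRect(c); print("board",r); 
w=plane("top",cv2.boxPoints(r),0.012); print(w, np.linalg.norm(w-np.roll(w,1,0),axis=1))
# mould top by height
Z=P[...,2]; k=roi&(Z>.105)&(Z<.125); print("mtop n",k.sum(), np.nanmean(P[k],0))
c=P[k][:,:2].astype(np.float32)*1000; print(cv2.minAreaRect(c))
Z=S[...,2]; k=(Z>.108)&(Z<.125)&(S[...,0]>.35)&(S[...,0]<.55)&(abs(S[...,1]+.27)<.08);print("scene",k.sum(),cv2.minAreaRect(S[k][:,:2].astype(np.float32)*1000),S[k][:,2].mean())
# rail
for n,Q in(("t",P),("s",S)):
  k=(abs(Q[...,2]-.03)<.003)&(Q[...,0]>.55)&(Q[...,0]<.75)&(Q[...,1]<-.18)&(Q[...,1]>-.36); print(n,k.sum(),cv2.minAreaRect(Q[k][:,:2].astype(np.float32)*1000) if k.any() else 0)
# board height check, lamp etc tall
print("board z",P[185:240,330:375,2].mean())
for (u,v) in [(125,390),(125,250),(110,120),(60,420),(185,400)]: print((u,v),P[v,u])
k=(P[...,2]>.15)&(P[...,1]<.25);print("tall",k.sum(),np.nanmin(P[k],0),np.nanmax(P[k],0))
for nm,(u,v) in dict(bw1=(413,228),bw2=(295,254),vial=(290,176),mb=(402,178),dish=(289,216),bu=(420,254),bu_l=(388,258),w=(293,323),pu=(362,350),pk=(237,292)).items(): print(nm,P[v,u])
cv2.imwrite("pics/crop1.png",cv2.resize(cv2.hconcat([p[150:300,290:450],cv2.imread("pics/scene0.png")[220:370,280:440]]),None,fx=2.5,fy=2.5,interpolation=2))
E
```

```text
board ((354.54888916015625, 229.70263671875), (117.66588592529297, 70.11298370361328), 87.0643310546875)
[[ 0.7093 -0.2009  0.012 ]
 [ 0.7157 -0.3456  0.012 ]
 [ 0.4737 -0.3523  0.012 ]
 [ 0.4678 -0.2108  0.012 ]] [0.2418 0.1448 0.2421 0.1415]
mtop n 618 [ 0.5301 -0.2623  0.1149]
((530.35009765625, -262.73126220703125), (39.87722396850586, 56.0866584777832), 5.9593000411987305)
scene 950 ((529.4628295898438, -265.3184509277344), (41.473567962646484, 56.483943939208984), 6.155928134918213) 0.11334268173236434
t 398 ((718.523681640625, -266.0150451660156), (14.471710205078125, 128.75961303710938), 2.2882256507873535)
s 446 ((637.6153564453125, -271.3169250488281), (175.39901733398438, 129.2833251953125), 2.158984661102295)
board z nan
(125, 390) [0.3197 0.0929 0.2338]
(125, 250) [0.5158 0.0292 0.4044]
(110, 120) [0.6429 0.0151 0.4861]
(60, 420) [0.2895 0.1629 0.2828]
(185, 400) [0.3023 0.0044 0.2257]
tall 30646 [ 0.2032 -0.7394  0.1501] [0.9522 0.2046 0.548 ]
bw1 [ 0.5902 -0.3929  0.0302]
bw2 [ 0.5409 -0.156   0.0209]
vial [ 0.6904 -0.1487  0.0615]
mb [ 0.6951 -0.3756  0.0192]
dish [ 0.6208 -0.1434  0.0047]
bu [ 0.5396 -0.4103  0.009 ]
bu_l [ 0.533  -0.347  -0.0045]
w [ 0.4089 -0.1551  0.1034]
pu [ 0.3593 -0.2793  0.1007]
pk [ 0.4657 -0.0539  0.1051]
```

View pics/crop1.png

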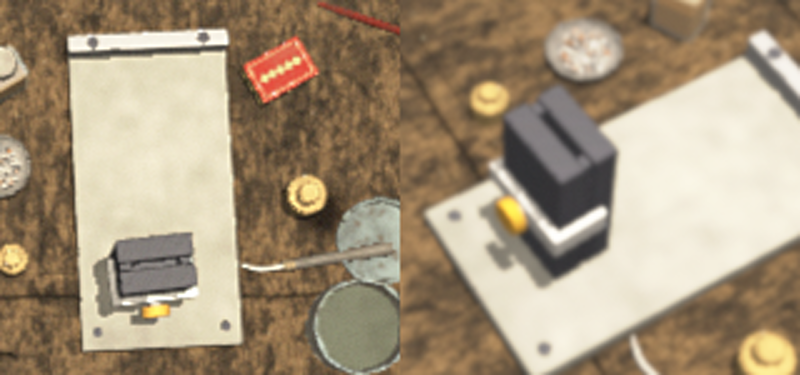

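The crop confirms dark steel, with brass screw and bright band facing -x and the plain back facing the rail. The lamp lies between the start pose and the work, so I profile it before crossing.

```bash
python3 - <<'E'
from h import *
P=cloud("top",np.load("top0.npy")).reshape(-1,3); S=cloud("scene",np.load("scene0.npy")).reshape(-1,3)
Q=np.vstack([P,S]); Q=Q[np.isfinite(Q).all(1)]; Q=Q[(Q[:,2]>.13)&(Q[:,2]<1.1)]
r=np.hypot(Q[:,0],Q[:,1]); a=np.degrees(np.arctan2(Q[:,1],Q[:,0]))
rb=[.1,.2,.25,.3,.35,.4,.45,.5,.55,.6,.7,.8,.9,1.1]
print("az\\r",rb[:-1])
for A in range(-50,80,5):
    print(A,[ (round(float(np.percentile(Q[k,2],99)),2) if (k:=(a>=A)&(a<A+5)&(r>=rb[i])&(r<rb[i+1])).sum()>3 else '-') for i in range(len(rb)-1)])
E
```

```text
az\r [0.1, 0.2, 0.25, 0.3, 0.35, 0.4, 0.45, 0.5, 0.55, 0.6, 0.7, 0.8, 0.9]
-50 ['-', '-', '-', '-', '-', '-', '-', '-', '-', '-', '-', '-', '-']
-45 ['-', '-', '-', '-', '-', '-', '-', '-', '-', '-', '-', '-', '-']
-40 ['-', '-', '-', '-', '-', '-', '-', '-', '-', '-', '-', '-', '-']
-35 ['-', '-', '-', '-', '-', '-', '-', '-', '-', '-', '-', '-', '-']
-30 ['-', '-', '-', '-', '-', '-', '-', '-', '-', '-', '-', '-', '-']
-25 ['-', '-', '-', '-', '-', '-', '-', '-', '-', '-', '-', '-', '-']
-20 ['-', '-', '-', '-', '-', '-', '-', '-', '-', '-', '-', '-', 0.16]
-15 ['-', '-', '-', 0.28, '-', '-', '-', '-', '-', '-', '-', '-', 0.34]
-10 ['-', '-', '-', 0.29, 0.29, '-', '-', '-', '-', '-', '-', '-', 0.32]
-5 ['-', '-', 0.22, 0.24, 0.31, 0.32, '-', '-', '-', 0.49, 0.52, 0.28, 0.28]
0 ['-', 0.2, 0.23, 0.26, 0.34, 0.36, 0.39, 0.42, 0.45, 0.53, 0.55, 0.42, 0.24]
5 ['-', 0.21, 0.22, 0.26, 0.34, 0.35, '-', '-', '-', '-', '-', '-', 0.2]
10 ['-', 0.21, 0.21, 0.24, 0.34, 0.3, '-', '-', '-', '-', '-', '-', 0.16]
15 ['-', 0.22, 0.22, 0.3, 0.31, 0.31, '-', '-', '-', '-', '-', '-', '-']
20 ['-', 0.23, 0.23, 0.29, 0.31, 0.3, '-', '-', '-', '-', '-', '-', '-']
25 ['-', 0.23, 0.26, 0.29, 0.3, 0.29, '-', '-', '-', '-', '-', '-', '-']
30 ['-', 0.22, 0.26, 0.29, 0.29, '-', '-', '-', '-', '-', '-', '-', '-']
35 ['-', '-', 0.25, 0.26, '-', '-', '-', '-', '-', '-', '-', '-', '-']
40 ['-', '-', '-', '-', '-', '-', '-', '-', '-', '-', '-', '-', '-']
45 ['-', '-', '-', '-', '-', '-', '-', '-', '-', '-', '-', '-', '-']
50 ['-', '-', '-', '-', '-', '-', '-', '-', '-', '-', '-', '-', '-']
55 ['-', '-', '-', '-', '-', '-', '-', '-', '-', '-', '-', '-', '-']
60 ['-', '-', '-', '-', '-', '-', '-', '-', '-', '-', '-', '-', '-']
65 ['-', '-', '-', '-', '-', '-', '-', '-', '-', '-', '-', '-', '-']
70 ['-', '-', '-', '-', '-', '-', '-', '-', '-', '-', '-', '-', '-']
75 ['-', '-', '-', '-', '-', '-', '-', '-', '-', '-', '-', '-', '-']
```

Emit:
step_arm --plan '[[[0,0,-0.05,0,0,0,0.2],[0,-0.02,-0.1,0,0,0,0.2],[0,-0.05,-0.15,0,0,0,0.2],[0,-0.09,-0.19,0,0,0,0.2],[0,-0.13,-0.23,0,0,0,0.2],[0,-0.17,-0.27,0,0,0,0.2],[0,-0.21,-0.3,0,0,0,0.2],[0,-0.21,-0.3,0,0,0,0.2],[0,-0.21,-0.3,0,0,0,0.2]]]'

```text
t: 1.23
eef_pos: [0.2104, 0.4153, 0.5176]
ee_rot: [0.232, 0.973, -0.0, -0.0]
force: [1.2, 0.7, 0.5]
gripper_width: 0.0189
```

```bash
cat >> h.py <<'E'
from scipy.spatial.transform import Rotation as Ro
def rel(pos,yaw):   # world pos, azimuth of tool y (deg, tool down) -> row numbers
    s=bot.get_state(); R=Ro.from_quat(s["ee_rot"]); y=np.array([np.cos(np.radians(yaw)),np.sin(np.radians(yaw)),0]); z=np.array([0,0,-1.])
    T=Ro.from_matrix(np.c_[np.cross(y,z),y,z]); return np.r_[R.inv().apply(np.array(pos)-s["eef_pos"]),(R.inv()*T).as_rotvec()].round(3)
E
python3 - <<'E'
from h import *
s=bot.get_state(); print(s)
for i,az in enumerate(np.linspace(63,-30,13)[1:]):
    a=np.radians(az); r=.462+ (.05*max(0,i-8)/3); print(list(rel([r*np.cos(a),r*np.sin(a),.52],63-(i+1)*(149/14.))))
E
```

```text
{'t': 1.225, 'qpos': array([ 1.0471, -0.2503,  1.3021,  0.    ,  2.0907, -0.0549]), 'joint_vel': array([-0.0001,  0.0249,  0.0103, -0.    , -0.0007,  0.0004]), 'effort': array([  0.0521, -42.0865, -60.8115,   0.0695,   0.2199,  -0.0058]), 'eef_pos': array([0.2104, 0.4153, 0.5176]), 'ee_rot': array([ 0.2323,  0.9727, -0.0004, -0.0001]), 'force': array([1.1547, 0.6643, 0.5283]), 'torque': array([-0.0029,  0.0044,  0.0093]), 'gripper_width': 0.01890721658528168}
[np.float64(-0.063), np.float64(-0.008), np.float64(-0.002), np.float64(-0.001), np.float64(0.0), np.float64(0.188)]
[np.float64(-0.125), np.float64(-0.021), np.float64(-0.002), np.float64(-0.001), np.float64(0.0), np.float64(0.374)]
[np.float64(-0.183), np.float64(-0.042), np.float64(-0.002), np.float64(-0.001), np.float64(0.0), np.float64(0.56)]
[np.float64(-0.239), np.float64(-0.07), np.float64(-0.002), np.float64(-0.001), np.float64(0.0), np.float64(0.745)]
[np.float64(-0.29), np.float64(-0.106), np.float64(-0.002), np.float64(-0.001), np.float64(0.0), np.float64(0.931)]
[np.float64(-0.336), np.float64(-0.148), np.float64(-0.002), np.float64(-0.001), np.float64(0.0), np.float64(1.117)]
[np.float64(-0.376), np.float64(-0.197), np.float64(-0.002), np.float64(-0.001), np.float64(0.001), np.float64(1.303)]
[np.float64(-0.408), np.float64(-0.25), np.float64(-0.002), np.float64(-0.001), np.float64(0.001), np.float64(1.488)]
[np.float64(-0.434), np.float64(-0.307), np.float64(-0.002), np.float64(-0.001), np.float64(0.001), np.float64(1.674)]
[np.float64(-0.468), np.float64(-0.363), np.float64(-0.002), np.float64(-0.001), np.float64(0.001), np.float64(1.86)]
[np.float64(-0.494), np.float64(-0.426), np.float64(-0.002), np.float64(-0.001), np.float64(0.001), np.float64(2.046)]
[np.float64(-0.511), np.float64(-0.494), np.float64(-0.002), np.float64(-0.001), np.float64(0.001), np.float64(2.231)]
```

Emit:
step_arm --plan '[[[-0.06,-0.008,0,0,0,0.185,0.2],[-0.12,-0.02,0,0,0,0.37,0.2],[-0.18,-0.04,0,0,0,0.55,0.2],[-0.235,-0.07,0,0,0,0.735,0.2],[-0.29,-0.105,0,0,0,0.92,0.2],[-0.335,-0.148,0,0,0,1.1,0.2],[-0.375,-0.197,0,0,0,1.29,0.2],[-0.408,-0.25,0,0,0,1.47,0.2],[-0.434,-0.305,0,0,0,1.65,0.2],[-0.465,-0.36,0,0,0,1.84,0.2],[-0.492,-0.42,0,0,0,2.02,0.2],[-0.51,-0.49,0,0,0,2.2,0.2]]]'

```text
t: 2.72
eef_pos: [0.4476, -0.24, 0.5159]
ee_rot: [0.973, 0.231, -0.001, -0.001]
force: [1.5, 0.5, 0.2]
gripper_width: 0.0188
```

```bash
python3 - <<'E'
from h import *
s=bot.get_state(); print(s["eef_pos"],s["qpos"],s["force"])
R=Ro.from_quat(s["ee_rot"]).as_matrix(); print("toolx",R[:,0],"y az",np.degrees(np.arctan2(R[1,1],R[0,1])))
print(rel([.462,-.271,.3],-84),rel([.462,-.271,.106],-84))
E
```

```text
[ 0.4476 -0.24    0.5159] [-0.5425 -0.1627  1.2316  0.0001  2.0767  0.5615] [1.4763 0.4533 0.1982]
toolx [ 0.893   0.4501 -0.0021] y az -63.2516471237731
[-0.001  0.035  0.216 -0.003  0.003  0.362] [-0.     0.036  0.41  -0.003  0.003  0.362]
```

Emit:
step_arm --plan '[[[0,0.01,0.04,0,0,0.12,0.2],[0,0.02,0.09,0,0,0.24,0.2],[0,0.036,0.15,0,0,0.36,0.2],[0,0.036,0.21,0,0,0.36,0.2],[0,0.036,0.27,0,0,0.36,0.2],[0,0.036,0.32,0,0,0.36,0.2],[0,0.036,0.36,0,0,0.36,0.2],[0,0.036,0.39,0,0,0.36,0.2],[0,0.036,0.414,0,0,0.36,0.2],[0,0.036,0.414,0,0,0.36,0.2]]]'

```text
t: 3.98
eef_pos: [0.4621, -0.2686, 0.1011]
ee_rot: [0.998, 0.056, -0.002, -0.002]
force: [-0.1, -0.3, -0.1]
gripper_width: 0.0186
```

```bash
python3 - <<'E'
from h import *
s=bot.get_state(); print(s["eef_pos"],s["force"])
R=Ro.from_quat(s["ee_rot"]).as_matrix(); print("toolx",R[:,0],"y az",np.degrees(np.arctan2(R[1,1],R[0,1])))
for n in("scene","wrist"):
    p,d=bot.camera(n); cv2.imwrite(f"pics/{n}2.png",p[:,:,::-1])
cv2.imwrite("pics/c2.png",cv2.hconcat([cv2.imread("pics/scene2.png")[120:420,130:530],cv2.resize(cv2.imread("pics/wrist2.png"),(400,300))]))
E
```

```text
[ 0.4621 -0.2686  0.1011] [-0.0644 -0.2567 -0.1216]
toolx [ 0.9936  0.1126 -0.0047] y az -83.53538222076641
```

View pics/c2.png

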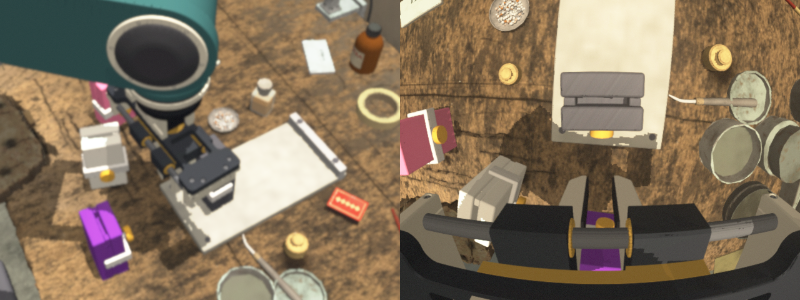

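Emit:
step_arm --plan '[[[0.018,0,0,0,0,0,0.2],[0.03,0,0,0,0,0,0.2],[0.034,0,0,0,0,0,0.2],[0.038,0,0,0,0,0,0.2],[0.043,0,0,0,0,0,0.2],[0.048,0,0,0,0,0,0.2],[0.053,0,0,0,0,0,0.2],[0.058,0,0,0,0,0,0.2],[0.063,0,0,0,0,0,0.2],[0.068,0,0,0,0,0,0.2],[0.073,0,0,0,0,0,0.2],[0.078,0,0,0,0,0,0.2]]]'

```text
t: 5.58
eef_pos: [0.5411, -0.2605, 0.1046]
ee_rot: [0.998, 0.056, -0.0, -0.0]
force: [-0.7, -0.3, -0.5]
gripper_width: 0.0188
```

```bash
python3 - <<'E'
from h import *
s=bot.get_state(); print(s["eef_pos"],s["force"])
p,d=bot.camera("wrist"); p=p[:,:,::-1]; cv2.imwrite("pics/w3.png",p)
p,d=bot.camera("scene"); cv2.imwrite("pics/scene3.png",p[:,:,::-1])
cv2.imwrite("pics/c3.png",cv2.hconcat([cv2.imread("pics/scene3.png")[120:420,130:530],cv2.resize(cv2.imread("pics/w3.png"),(400,300))]))
E
```

```text
[ 0.5411 -0.2605  0.1046] [-0.6995 -0.2529 -0.4688]
```

View pics/c3.png

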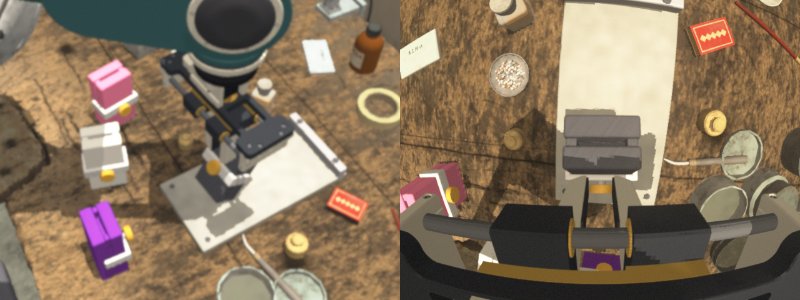

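The mould is leaning onto its back edge with the fingers touching near its top, in the wrist view around (602,145). I keep pushing.

Emit:
step_arm --plan '[[[0.004,0,0,0,0,0,0.2],[0.008,0,0,0,0,0,0.2],[0.012,0,0,0,0,0,0.2],[0.016,0,0,0,0,0,0.2],[0.02,0,0,0,0,0,0.2],[0.024,0,0,0,0,0,0.2],[0.024,0,0,0,0,0,0.2],[0.024,0,0,0,0,0,0.2],[0.024,0,0,0,0,0,0.2]]]'

```text
t: 6.8
eef_pos: [0.5645, -0.2578, 0.1047]
ee_rot: [0.998, 0.056, -0.0, 0.0]
force: [0.0, -0.3, 0.6]
gripper_width: 0.0184
```

```bash
python3 - <<'E'
from h import *
s=bot.get_state(); print(s["eef_pos"],s["force"])
for n in("wrist","scene"):
  p,d=bot.camera(n); cv2.imwrite(f"pics/{n}4.png",p[:,:,::-1]); np.save(n+"4.npy",d)
cv2.imwrite("pics/c4.png",cv2.hconcat([cv2.imread("pics/scene4.png")[120:420,130:530],cv2.resize(cv2.imread("pics/wrist4.png"),(400,300))]))
E
```

```text
[ 0.5645 -0.2578  0.1047] [ 0.0309 -0.2524  0.5879]
```

View pics/c4.png

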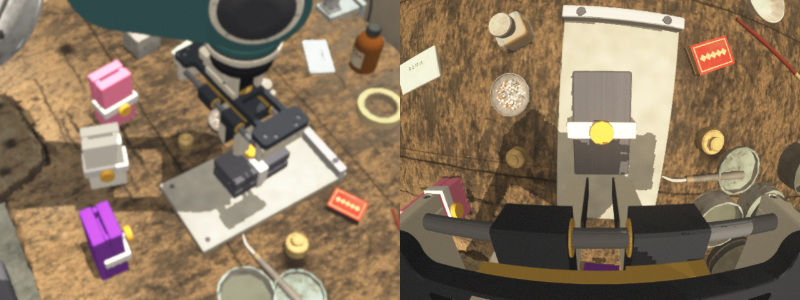

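The mould is flat on its back, screw up (wrist crop (601,132)), with its top end toward the rail. I back off and measure from the wrist camera.

Emit:
step_arm --plan '[[[-0.02,0,0,0,0,0,0.2],[-0.04,0,0,0,0,0,0.2],[-0.055,0,0,0,0,0,0.2],[-0.055,0,0,0,0,0,0.2],[-0.055,0,0,0,0,0,0.2]]]'

```text
t: 7.52
eef_pos: [0.5102, -0.2641, 0.1049]
ee_rot: [0.998, 0.056, 0.0, 0.0]
force: [-0.0, -0.1, 0.4]
gripper_width: 0.0188
```

```bash
cat >> h.py <<'E'
def wplane(uv,z,s):
    m=bot.camera_model("wrist"); uv=np.atleast_2d(uv).astype(float)-[m["cx"],m["cy"]]; r=np.linalg.norm(uv,axis=1); th=r/f(m)
    c=np.c_[uv/r[:,None]*np.sin(th)[:,None],np.cos(th)]; H=np.array(m["hand_eye"]); R=Ro.from_quat(s["ee_rot"]).as_matrix()
    d=c@H[:3,:3].T@R.T; o=R@H[:3,3]+s["eef_pos"]; return o+d*((z-o[2])/d[:,2])[:,None]
E
python3 - <<'E'
from h import *
s=bot.get_state(); print(s["eef_pos"],s["force"])
p,d=bot.camera("wrist"); p=p[:,:,::-1].copy(); cv2.imwrite("pics/w5.png",p)
hsv=cv2.cvtColor(p,cv2.COLOR_BGR2HSV)
cv2.imwrite("pics/c5.png",p[0:330,130:530]);np.save("w5.npy",d)
E
```

```text
[ 0.5102 -0.2641  0.1049] [-0.0482 -0.0732  0.372 ]
```

View pics/c5.png

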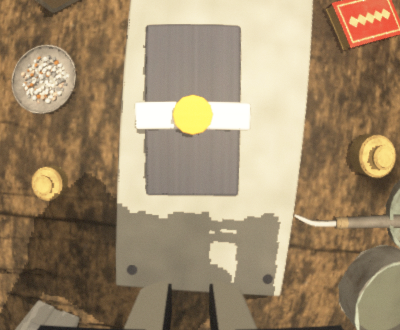

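```bash
python3 - <<'E'
from h import *
s=bot.get_state()
w=wplane([(276,25),(370,25),(368.5,194.5),(276,194.5)],.052,s); print(w,np.linalg.norm(w-np.roll(w,1,0),axis=1))
a=w[:2].mean(0)-w[2:].mean(0); print("yaw",np.degrees(np.arctan2(a[1],a[0])),"top",w[:2].mean(0),"bot",w[2:].mean(0))
b=w[2:].mean(0); 
yaw=np.radians(2.2); u=np.array([np.cos(yaw),np.sin(yaw),0])
print(rel([*(b-.045*u)[:2],.1],-87.8),rel([*(b-.045*u)[:2],.03],-87.8), "lateral off board line", (b-np.array([.7115,-.2663,0]))@[-np.sin(yaw),np.cos(yaw),0],"gap",(np.array([.7115,-.2663,0])-w[:2].mean(0))@u)
E
```

```text
[[ 0.65   -0.2226  0.052 ]
 [ 0.6563 -0.2768  0.052 ]
 [ 0.5548 -0.2883  0.052 ]
 [ 0.5486 -0.2332  0.052 ]] [0.102  0.0545 0.1022 0.0554]
yaw 6.246041450188973 top [ 0.6532 -0.2497  0.052 ] bot [ 0.5517 -0.2608  0.052 ]
[-0.003 -0.002  0.005  0.    -0.     0.074] [-0.003 -0.002  0.075  0.    -0.     0.074] lateral off board line 0.011657032814719541 gap 0.057643416951095386
```

Emit:
step_arm --plan '[[[-0.003,-0.006,0.02,0,0,0.074,0.25],[-0.003,-0.006,0.045,0,0,0.074,0.25],[-0.003,-0.006,0.065,0,0,0.074,0.25],[-0.003,-0.006,0.075,0,0,0.074,0.25],[-0.003,-0.006,0.075,0,0,0.074,0.25],[-0.003,-0.006,0.075,0,0,0.074,0.25]]]'

```text
t: 8.32
eef_pos: [0.5068, -0.2587, 0.0305]
ee_rot: [1.0, 0.019, 0.0, 0.0]
force: [0.1, 0.0, -0.0]
gripper_width: 0.0234
```

```bash
python3 - <<'E'
from h import *
s=bot.get_state(); print(s["eef_pos"],s["force"])
R=Ro.from_quat(s["ee_rot"]).as_matrix(); print(R[:,0])
E
```

```text
[ 0.5068 -0.2587  0.0305] [ 0.1153  0.0401 -0.001 ]
[0.9992 0.0388 0.0009]
```

Emit:
step_arm --plan '[[[0.015,0,0,0,0,0,0.25],[0.025,0,0,0,0,0,0.25],[0.031,0,0,0,0,0,0.25],[0.037,0,0,0,0,0,0.25],[0.043,0,0,0,0,0,0.25],[0.049,0,0,0,0,0,0.25],[0.055,0,0,0,0,0,0.25],[0.061,0,0,0,0,0,0.25],[0.067,0,0,0,0,0,0.25],[0.073,0,0,0,0,0,0.25],[0.079,0,0,0,0,0,0.25],[0.083,0,0,0,0,0,0.25]]]'

```text
t: 9.82
eef_pos: [0.5896, -0.2552, 0.0296]
ee_rot: [1.0, 0.019, -0.0, -0.0]
force: [-3.4, 0.2, 0.8]
gripper_width: 0.023
```

```bash
python3 - <<'E'
from h import *
s=bot.get_state(); print(s["eef_pos"],s["force"])
p,d=bot.camera("wrist"); p=p[:,:,::-1].copy(); cv2.imwrite("pics/w6.png",p)
cv2.imwrite("pics/c6.png",p[0:380,130:530])
E
```

```text
[ 0.5896 -0.2552  0.0296] [-3.3884  0.1892  0.8241]
```

View pics/c6.png

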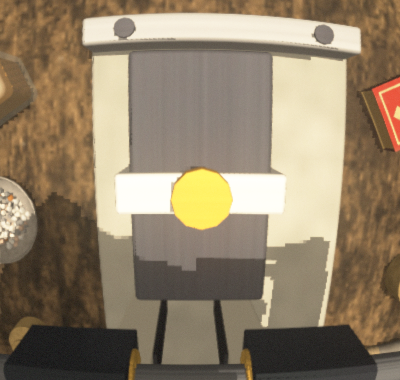

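The mould is squared up, with its top edge (crop row 51) just short of the rail face (about row 50). I creep forward until the force rises.

Emit:
step_arm --plan '[[[0.0015,0,0,0,0,0,0.25],[0.003,0,0,0,0,0,0.25],[0.0045,0,0,0,0,0,0.25],[0.006,0,0,0,0,0,0.25]]]'

```text
t: 10.38
eef_pos: [0.5953, -0.2549, 0.0296]
ee_rot: [1.0, 0.019, -0.0, -0.0]
force: [-4.0, 0.7, 0.7]
gripper_width: 0.0234
```

Emit:
step_arm --plan '[[[0.0015,0,0,0,0,0,0.25],[0.003,0,0,0,0,0,0.25]]]'

```text
t: 10.62
eef_pos: [0.5979, -0.2548, 0.0296]
ee_rot: [1.0, 0.019, -0.001, -0.0]
force: [-15.9, -0.2, 7.7]
gripper_width: 0.0233
```

Contact with the rail (16 N). I press slightly more so it seats, and look.

Emit:
step_arm --plan '[[[0.0005,0,0,0,0,0,0.25],[0.0005,0,0,0,0,0,0.25]]]'

```text
t: 10.88
eef_pos: [0.5979, -0.2548, 0.0296]
ee_rot: [1.0, 0.019, -0.001, -0.0]
force: [-13.3, 0.9, 5.6]
gripper_width: 0.0232
```

Emit:
step_arm --plan '[[[-0.01,0,0,0,0,0,0.25],[-0.03,0,0,0,0,0,0.25],[-0.05,0,-0.03,0,0,0,0.25],[-0.06,0,-0.08,0,0,0,0.25],[-0.06,0,-0.12,0,0,0,0.25],[-0.06,0,-0.12,0,0,0,0.25],[-0.06,0,-0.12,0,0,0,0.25]]]'

```text
t: 11.75
eef_pos: [0.5386, -0.257, 0.149]
ee_rot: [1.0, 0.019, -0.0, -0.0]
force: [0.2, -0.4, -0.7]
gripper_width: 0.0233
```

```bash
python3 - <<'E'
from h import *
s=bot.get_state(); print(s["eef_pos"],s["force"])
p,d=bot.camera("wrist"); p=p[:,:,::-1].copy(); cv2.imwrite("pics/w7.png",p)
cv2.imwrite("pics/c7.png",cv2.resize(p[0:240,170:490],None,fx=2.4,fy=2.4,interpolation=2))
E
```

```text
[ 0.5386 -0.257   0.149 ] [ 0.2098 -0.3937 -0.6992]
```

View pics/c7.png

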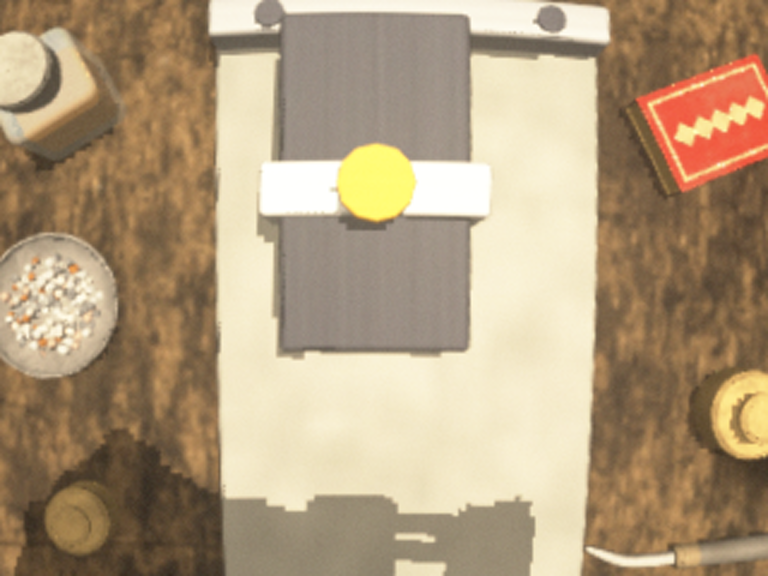

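```bash
python3 - <<'E'
from h import *
s=bot.get_state()
q=lambda L:[(170+a/2.4,b/2.4) for a,b in L]
w=wplane(q([(283,15),(467,15),(468,350),(283,349)]),.052,s); rt=wplane(q([(212,38),(608,37)]),.03,s)
e=lambda a,b: np.degrees(np.arctan2(*(a-b)[[1,0]]))
print(w,rt); print("yaw mould",e(w[:2].mean(0),w[2:].mean(0)),"top edge",e(w[0],w[1])-90,"rail",e(rt[0],rt[1])-90,"rail mid",rt.mean(0),"top",w[:2].mean(0),"bot",w[2:].mean(0))
# change check of bystanders: top view, before/after
p,d=bot.camera("top"); a=cv2.imread("pics/top0.png"); dd=cv2.absdiff(a,p[:,:,::-1].copy()).max(2)
P0=dict(bw1=(413,228),bw2=(295,254),vial=(290,176),mb=(402,178),dish=(289,216),bu=(410,255),pk=(237,292),wh=(293,323),pu=(362,350))
for k,(u,v) in P0.items(): print(k,np.median(dd[v-10:v+10,u-10:u+10]),dd[v-8:v+8,u-8:u+8].max())
E
```

```text
[[ 0.7071 -0.228   0.052 ]
 [ 0.7096 -0.2815  0.052 ]
 [ 0.6079 -0.2858  0.052 ]
 [ 0.6059 -0.2319  0.052 ]] [[ 0.7066 -0.2036  0.03  ]
 [ 0.7149 -0.3299  0.03  ]]
yaw mould 2.3283865681910543 top edge 2.6547590334214988 rail 3.7482085163858443 rail mid [ 0.7107 -0.2667  0.03  ] top [ 0.7084 -0.2547  0.052 ] bot [ 0.6069 -0.2588  0.052 ]
bw1 103.0 160
bw2 86.0 150
vial 9.0 16
mb 8.0 181
dish 10.0 155
bu 70.5 170
pk 10.0 17
wh 163.0 182
pu 109.0 176
```

```bash
python3 -c "
from bench import bot; print(bot.get_state()['t']); print(bot.sign_off())"
```

```text
11.85
the job is handed in; nothing more can be done
None
```

The dark steel mould now lies flat on its back, screw up, with its top end against the steel stop rail. I pushed near the top to tip it, then pushed its bottom end along the board with two fingers. I then backed off and handed in at 11.9 s.

**Against the rail:** The force rose from about 4 N to 16 N at the rail, held at 13 N, and is about 0 now that the gripper is clear. The bottom end is at x = 0.607 m, where 0.6075 m was expected for contact.

**Squareness:** The mould's yaw is 2.3°, and the rail's is 2.2° from the first depth measurement.

**Checks that disagreed:**
- A rougher reading of the rail from hand-picked wrist pixels gave 3.7°; I trusted the depth value.
- The wrist view measured the mould about 2% short (101.5 mm instead of 104 mm), so its top end read about 3 mm short of the rail. The force and the bottom-end position both point to contact.

**Small things round the board:** My before/after check in the top view was inconclusive, because the arm covers several of them in that view. In the last wrist picture the items in view look undisturbed, and the forces stayed near zero except when pushing the mould.

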